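# Clamp a rail in the drilling jig by feel of the cam lever

### The job

Stand the loose wooden rail on edge in the plywood drilling jig, between the cam and the rubber-faced fence and roughly centred on the cam, and let go of it. Then swing the cam lever round by its upright handle, feeling for the point where it stops turning easily and stiffens because the cam binds on the rail: leave it snugly clamped there, without forcing the lever so far that the rail is bruised. Leave the other things on the bench alone.

Things in the scene. Friction and masses are not known exactly. Their poses are not given: they have to be found in the camera images.
- jig: Fixed drilling jig on the bench: plywood base 210 x 250 x 12 mm. Origin at bench level; x points to the fence, y along it, z up. The wooden fence (180 mm long, top 42 mm above the bench) is faced with dark rubber that yields 1 mm per 25 N. The fence is screwed on by hand: the rubber's face is somewhere from x = 31 to 44 mm, not known more closely.
- rail_seat (a point): On top of the jig's base (12 mm above the bench) at x = 10 mm, y = 0 in the jig: here the middle of the rail's underside goes, its length along the fence. An end stop, top 38 mm above the bench, begins 97 mm from here along +y; the cam may drag the rail a little towards it, which does no harm.
- lever_pivot (a point): On the vertical axis of the cam lever, 52 mm above the bench (12 mm over the arm's top); in the jig at x = -30 mm, y = 0. The cam is a wooden disc of radius 28 mm, 16 to 32 mm above the bench, its centre 20 mm off this axis: at lever angle q it reaches to x = -2 mm + 20 mm * cos(2.2 - q) in the jig.
- lever (a joint): Lever angle, rad: 0 wide open, 2.1 fully closed, growing counter-clockwise from above; stays where left. Free turning takes 2 to 4 N at the handle, sliding the rail 1 to 2 N more. The rail meets the rubber between 0.55 and 1.3; then the push climbs several N per 0.1 rad. A push of 9 to 15 N along the arc is snug (15 to 30 N on the rail; 12 to 36 is good); over 20 N bruises it (50 N).
- lever_handle (a point): In the lever's upright round handle, 22 mm in diameter, 40 to 92 mm above the bench; this point is on its axis 68 mm above the bench, 110 mm from the pivot axis. The arm is 22 mm wide, its top 40 mm above the bench; at lever angle 0 it points 105 degrees counter-clockwise (from above) from the jig's x, so nearly along +y, and swings through -x.
- rail_center (a point): Centre of the loose rail, a planed wooden block 34 mm thick (its x), 160 mm long (its y), 80 mm tall (its z), about 0.28 kg, standing on edge on the bench. Grip it across the thickness in its upper third, so that the fingers clear the jig (above the jig's base: fence 30 mm, lever arm 28 mm, pivot bolt 32 mm).
- glue: Bystander: white glue bottle, 56 mm in diameter, 150 mm tall; origin under its foot.
- screwdriver: Bystander: screwdriver lying on the bench; origin under its middle.
- offcut: Bystander: plywood offcut 90 x 70 x 18 mm lying on the bench; origin under its middle.
Things that resemble listed ones, but are neither listed nor needed, are in the scene too. Leave any green look-alike of the part that bears rail_center alone.

How it is judged (in metres and radians):
On the way, in this order (a step that is already met when the one before it is completed fails the run):
1. the rail stands on the jig's base between cam and fence, let go, not yet clamped (x of rail_center in the frame of jig between -0.002 and 0.034 m and y of rail_center in the frame of jig between -0.04 and 0.04 m and z of rail_center in the frame of jig between 0.047 and 0.057 m and angle between rail_center's own z axis and vertical below 0.08 rad and angle between the y axis of rail_center and the y axis of jig, either way round below 0.1 rad and contact force between the fingers and rail below 0.3 N and contact force between rail and lever below 8 N), for 0.2 s.
2. the lever has been swung until the cam binds on the rail (over 12 N) (contact force between rail and lever above 12 N), for 0.2 s.
At the end, for the whole second after the job is handed in: The rail stands upright on the jig's base (tilt under 0.08 rad, height within 5 mm) along the fence (within 0.1 rad), centred on the cam within 40 mm, and is held by the cam with 12 to 36 N; rail and lever at rest (x of rail_center in the frame of jig between -0.002 and 0.034 m and y of rail_center in the frame of jig between -0.04 and 0.04 m and z of rail_center in the frame of jig between 0.047 and 0.057 m and angle between rail_center's own z axis and vertical below 0.08 rad and angle between the y axis of rail_center and the y axis of jig, either way round below 0.1 rad and contact force between rail and lever between 12 and 36 N and linear speed of rail below 0.01 m/s and velocity of joint lever between -0.05 and 0.05 rad/s); the robot touches nothing.
It fails at once if the rail is bruised: the cam presses it with more than 50 N (contact force between rail and lever above 50 N).
It fails at once if the glue is moved by more than 30 mm (distance of glue from where it was at the start of the episode above 0.03 m).
It fails at once if the screwdriver is moved by more than 30 mm (distance of screwdriver from where it was at the start of the episode above 0.03 m).
It fails at once if the offcut is moved by more than 30 mm (distance of offcut from where it was at the start of the episode above 0.03 m).
It also fails if it takes over 69 s, if anything falls off the work surface, if the arm or the gripper's body presses on something with over 40 N, if the wrist force passes 120 N, or if a joint passes its speed limit or range.

### The arm

A 7-joint arm with a two-finger parallel gripper is mounted at the origin on the work surface. World frame = base frame: x ahead of the robot, y to its left, z up, the work surface at z = 0. Lengths are in mm, angles in rad, forces in N, time in s.
With the tool pointing down it reaches from about 425 to 950 mm from the base axis. Payload 4.7 kg.
Tool frame: the origin (TCP) lies on the centre line of the jaws, within the pads' length; the fingertips stand 17 mm ahead of it and the grasp point (between the pads) lies 2 mm behind it; z points along the fingers, y is the line along which they close (so a half turn about z gives the same grasp; the last joint's range is limited). The gripper opens to 85 mm and grips with 20 to 120 N. Pads are 22 mm wide; open, the fingers measure 114 mm over their backs; the gripper's body (76 mm by 85 mm) begins 54 mm behind the grasp point. The pads swing forward as they close: fully open they stand 13 mm farther back than shut.
Start: joints at [-0.029, 0.469, -0.049, 1.532, 0.024, 1.141, -0.082], TCP at [675.016, 0.045, 248.335] pointing down, gripper open.
Joint ranges: [-2.59, 2.59], [-0.33, 1.99], [-1.39, 1.29], [0.1, 2.45], [-1.04, 4.18], [0.21, 1.99], [-2.66, 2.66]. Speed limits (rad/s): [2.57, 2.57, 3.14, 3.14, 3.14, 3.14, 3.14].

### API

Orientations are given as a unit quaternion [x, y, z, w].
In Python, from plant import get_obs, camera, camera_info, job_done, find_in, regions_of, pinpoint gives the robot as it stands.
- The arm moves only by the shell command python3 -m creep 'ROWS' [FORCE]. ROWS is JSON, a list of rows, each an object of numbers: "rx", "ry", "rz": the turn, a rotation vector about the world's x, y, z in rad; "dx", "dy", "dz": the shift along the world's x, y, z in mm; "fingers": the closure in counts, from 0 (fully open) to 255 (shut). In form: [{"rx": .., "ry": .., "rz": .., "dx": .., "dy": .., "dz": .., "fingers": ..}, ...]. A call has 1 to 20 rows; each row is the pose to reach, as a shift and turn from the pose commanded when the call began; what a row does not reach only later rows make up. A row lasts 1/10 s, in which the tool goes at most 50 mm and 8.59 degrees, less where a joint would pass 70% of its speed; a pose out of reach is approached as far as the arm can. A call with a gripper value outside its range is refused whole. The fingers move at their own pace and stop on an object; FORCE is the grip in N (left out, the last holds). Time passes only in rows, so rows that repeat a pose let the fingers close. It gives the time, the measured TCP pose, the force, the opening and the grip force at its end, in the units of the state.
- get_obs(): the state, without advancing time (a new reading comes with each control period).
- camera(name): name is "scene" or "side" or "wrist"; returns the picture (480x640x3 uint8, blue, green, red); there is no depth.
- camera_info(name): a dict with "K" (3x3 intrinsics, pixels), "extrinsics" (4x4, takes a point from world to camera coordinates). Camera axes: x right, y up, looking along -z (the intrinsics and any distortion apply to the point x, -y, -z); pixel columns grow to the right and rows downward; lengths in mm; the calibration is good to about 2 mm. A picture is of the moment at which its call begins: read the wrist's pose just before it. camera_info takes no time and is no camera call; for the wrist camera it gives the pose at the moment of the call.
- job_done(): hands the job in; it is judged then, once.
Trained networks look in the newest picture that a camera, given by its name, has taken for a name from the list of things; names that differ only in an ending like _2 or _b are one class to them, and where a whole thing is asked for, a point or a joint stands for the part that bears it (a point fixed in the world has none). Each returns a list of dicts, best first, with "p" (0 to 1); they miss things now and then, are a little off and sometimes report something else, mostly with a low value. They report only what shows in the picture. A call takes as long as a camera call. They do not tell look-alikes from the thing itself.
- find_in(name, camera): "xyz" ([x, y, z] in mm, in world coordinates, good to about 4 mm: the middle of the surface that is visible of it).
- regions_of(name, camera): "mask" (480x640 bool, what is visible of it).
- pinpoint(name, camera): "xyz" ([x, y, z] in mm, in world coordinates, good to about 4 mm: a listed point, or the origin of a listed thing).
The state is a dict: "time": time; "joint_positions": joint angles; "qvel": joint speeds; "joint_efforts": joint torques, N m; "position": TCP position; "tcp_rot": TCP orientation; "wrist_force": force on the tool from outside, world axes, zero at the start; "moment": the same for the moment, N m; "opening": opening from 0.0 (shut) to 1.0 (fully open); "gripper_force": force on a finger pad.
Only numpy, scipy, OpenCV 4.12 (cv2) and the standard library are available. Lean on these libraries where they do the work, as an engineer would, in place of code of your own. Each camera call takes 0.05 s, during which the arm holds its last target. There are 200 camera calls.

## Working session

There is one attempt and no reset: what is moved stays moved. The work goes in short steps, Python scripts to look and compute and a shell command to move; the robot and the scene stay as the last step left them, time stands still between calls to the robot, and variables do not carry over. Pictures are saved under pics/ and viewed, at most 12 in all, crops included, and the job is handed in when it is done.

```bash
mkdir -p pics; ls; python3 - <<'E'
from plant import *
import cv2,numpy as np
a=camera("scene");b=camera("side")
cv2.imwrite("pics/scene1.png",a);cv2.imwrite("pics/side1.png",b)
for n in ["jig","rail_seat","lever_pivot","lever_handle","rail_center","glue","screwdriver","offcut"]:
  for c in ["scene","side"]:
    print(n,c,[(np.round(d["xyz"]).tolist(),round(d["p"],2)) for d in pinpoint(n,c)][:4])
o=get_obs();print(o["time"],o["position"],o["tcp_rot"],o["wrist_force"])
E
```

```text
pics
jig scene [([608.0, 35.0, 3.0], 0.93)]
jig side [([613.0, 38.0, -0.0], 0.66)]
rail_seat scene [([620.0, 38.0, 10.0], 0.64)]
rail_seat side [([617.0, 30.0, 16.0], 0.65)]
lever_pivot scene [([582.0, 44.0, 42.0], 0.64)]
lever_pivot side [([581.0, 38.0, 41.0], 0.65)]
lever_handle scene [([568.0, 149.0, 70.0], 0.81), ([619.0, 35.0, 12.0], 0.62)]
lever_handle side [([569.0, 147.0, 66.0], 0.97)]
rail_center scene [([405.0, -221.0, 41.0], 0.84), ([695.0, -301.0, 38.0], 0.7), ([538.0, -280.0, 40.0], 0.56)]
rail_center side [([401.0, -218.0, 39.0], 0.97), ([534.0, -278.0, 37.0], 0.76), ([694.0, -305.0, 44.0], 0.76)]
glue scene []
glue side [([470.0, 397.0, 3.0], 0.85)]
screwdriver scene []
screwdriver side [([531.0, -446.0, 2.0], 0.84)]
offcut scene [([635.0, 379.0, -2.0], 0.89)]
offcut side [([626.0, 377.0, 1.0], 0.73)]
0.9 [6.75009538e+02 4.88838215e-02 2.48335804e+02] [7.07091567e-01 7.07121995e-01 2.64989145e-05 2.26837992e-05] [-0.2726787  -0.09967005 -0.22518539]
```

View pics/scene1.png

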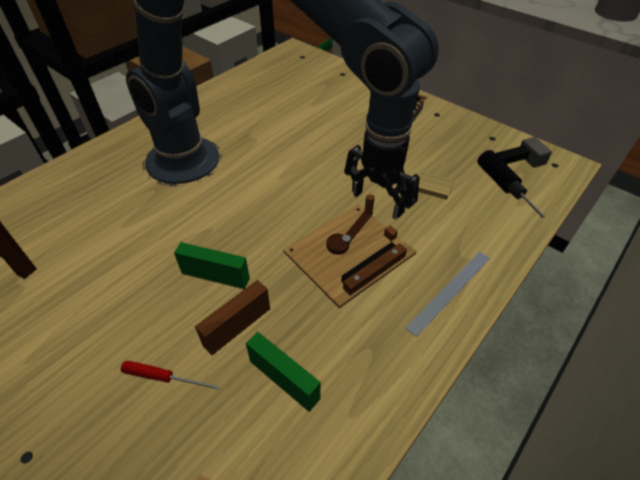

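View pics/side1.png

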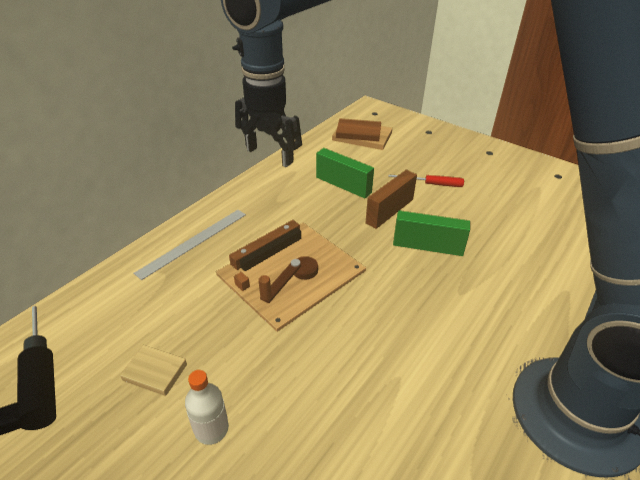

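The scene view shows three candidates for the rail. The brown block is at scene (233,318) and side (391,198). The green look-alikes are at scene (212,265) and (284,370). There is also a brown block on a board at side (358,130), in the far corner. I choose the brown block standing on edge near (536,-279) and will check it with the wrist camera.

```bash
cat > h.py <<'E'
from plant import *
import cv2,numpy as np
def proj(P,ci):
    P=np.atleast_2d(P).astype(float); E=np.array(ci["extrinsics"]); c=P@E[:3,:3].T+E[:3,3]
    c=c*[1,-1,-1]; d=np.array(ci.get("dist",np.zeros(5)),float)
    return cv2.projectPoints(c.reshape(-1,1,3),np.zeros(3),np.zeros(3),np.array(ci["K"],float),d)[0].reshape(-1,2)
def ray(uv,ci):
    d=np.array(ci.get("dist",np.zeros(5)),float)
    n=cv2.undistortPoints(np.array(uv,float).reshape(-1,1,2),np.array(ci["K"],float),d).reshape(-1,2)
    E=np.array(ci["extrinsics"]);R=E[:3,:3]
    v=np.c_[n[:,0],-n[:,1],-np.ones(len(n))]@R
    return -R.T@E[:3,3],v
def onplane(uv,z,ci):
    o,v=ray(uv,ci); return o+v*((z-o[2])/v[:,2])[:,None]
def snap(name,cam="wrist"):
    ci=camera_info(cam);im=camera(cam);cv2.imwrite(f"pics/{name}.png",im)
    import pickle;pickle.dump((im,ci),open(f"pics/{name}.pkl","wb"));return im,ci
E
python3 - <<'E'
from h import *
im,ci=snap("w0")
print({k:np.round(v,3).tolist() if not isinstance(v,str) else v for k,v in ci.items()})
E
python3 -m creep '[{"dx":-20,"dy":-40,"dz":5},{"dx":-40,"dy":-80,"dz":10},{"dx":-60,"dy":-120,"dz":20},{"dx":-80,"dy":-160,"dz":30},{"dx":-100,"dy":-200,"dz":40},{"dx":-120,"dy":-240,"dz":45},{"dx":-130,"dy":-270,"dz":50},{"dx":-130,"dy":-280,"dz":50},{"dx":-130,"dy":-280,"dz":50},{"dx":-130,"dy":-280,"dz":50},{"dx":-130,"dy":-280,"dz":50}]'
python3 - <<'E'
from h import *
im,ci=snap("w1")
w0=cv2.imread("pics/w0.png"); cv2.imwrite("pics/both.png",cv2.resize(np.hstack([w0,im]),(800,300)))
print(get_obs()["position"],[(np.round(d["xyz"]).tolist(),round(d["p"],2)) for d in pinpoint("rail_center","wrist")])
E
```

```text
{'K': [[408.212, 0.0, 315.413], [0.0, 408.212, 243.986], [0.0, 0.0, 1.0]], 'extrinsics': [[1.0, 0.001, 0.001, -674.326], [-0.0, 0.951, -0.311, 40.4], [-0.001, 0.311, 0.951, -378.572], [0.0, 0.0, 0.0, 1.0]]}
[6.75018172e+02 4.32745699e-02 2.48342308e+02] [([621.0, 31.0, 15.0], 0.57)]schema error: expected keys rx, ry, rz, dx, dy, dz, fingers
```

View pics/both.png

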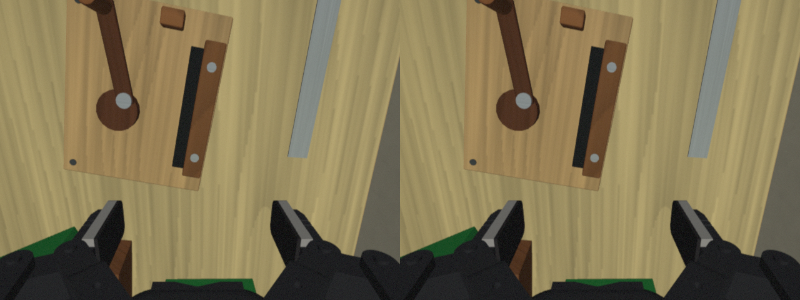

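The wrist view (left half, 640-wide pixels) shows the jig with the pivot bolt at about (197,160), the fence and the rubber strip. The right half is the same picture, because the move was refused: every row needs all the keys.

```bash
python3 -m creep '[{"rx":0,"ry":0,"rz":0,"fingers":0,"dx":-20,"dy":-45,"dz":10},{"rx":0,"ry":0,"rz":0,"fingers":0,"dx":-40,"dy":-90,"dz":20},{"rx":0,"ry":0,"rz":0,"fingers":0,"dx":-60,"dy":-135,"dz":30},{"rx":0,"ry":0,"rz":0,"fingers":0,"dx":-80,"dy":-180,"dz":40},{"rx":0,"ry":0,"rz":0,"fingers":0,"dx":-100,"dy":-225,"dz":45},{"rx":0,"ry":0,"rz":0,"fingers":0,"dx":-115,"dy":-270,"dz":50},{"rx":0,"ry":0,"rz":0,"fingers":0,"dx":-125,"dy":-310,"dz":50},{"rx":0,"ry":0,"rz":0,"fingers":0,"dx":-135,"dy":-330,"dz":50},{"rx":0,"ry":0,"rz":0,"fingers":0,"dx":-135,"dy":-330,"dz":50},{"rx":0,"ry":0,"rz":0,"fingers":0,"dx":-135,"dy":-330,"dz":50},{"rx":0,"ry":0,"rz":0,"fingers":0,"dx":-135,"dy":-330,"dz":50}]'
python3 - <<'E'
from h import *
im,ci=snap("w2")
m=regions_of("rail_center","wrist")
print(get_obs()["position"],[(np.round(d["xyz"]).tolist(),round(d["p"],2)) for d in pinpoint("rail_center","wrist")])
for r in m: 
  ys,xs=np.nonzero(r["mask"]); print(r["p"],xs.mean(),ys.mean(),len(xs))
E
```

```text
time: 2.15
position: [541.1, -327.8, 298.3]
tcp_rot: [0.706, 0.708, 0.001, -0.0]
wrist_force: [0.0, 0.5, 0.8]
opening: 0.999
gripper_force: 0.0
[ 541.10881158 -327.94476695  298.32436053] [([403.0, -224.0, 40.0], 0.82)]
0.84 313.4718534906588 141.56698623402164 8136
0.64 148.6577133907596 75.26288175411119 12770
0.55 491.5166630832079 173.51343797032897 9302
```

View pics/w2.png

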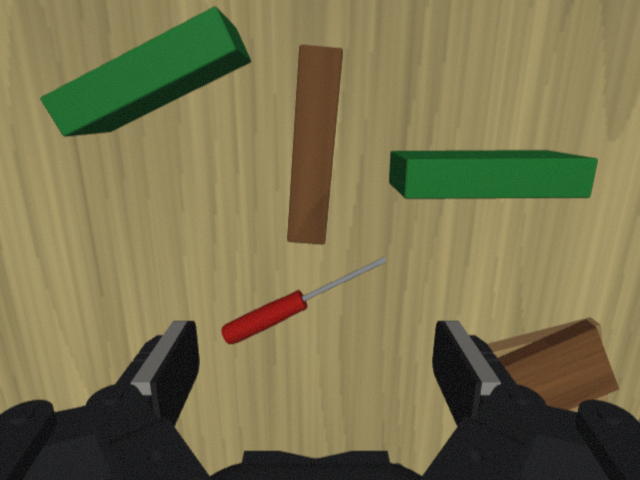

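View pics/w0.png

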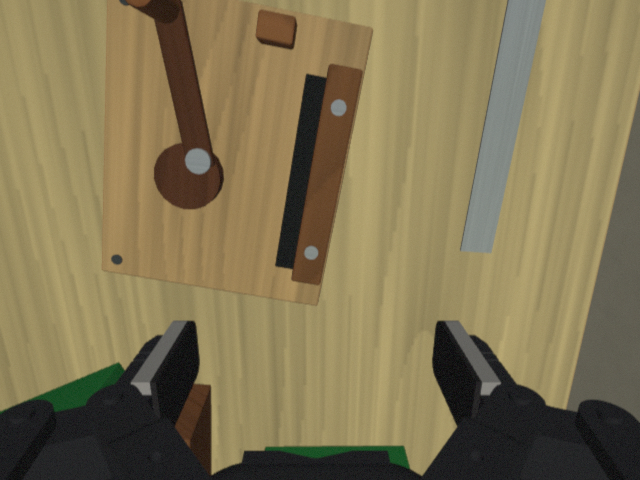

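w2 shows the brown rail's top face, with corners at about (300,45), (342,48), (326,244) and (288,241). It stands between the two green look-alikes, with the screwdriver just below it at (305,300). In w0 the jig's base corners are at (102,271), (317,305) and (372,28), and the bolt is at (197,161).

```bash
python3 - <<'E'
from h import *
import pickle
im,ci=pickle.load(open("pics/w2.pkl","rb"))
# rail mask by colour -> quad
hsv=cv2.cvtColor(im,cv2.COLOR_BGR2HSV)
roi=np.zeros(im.shape[:2],np.uint8);roi[30:255,270:365]=1
L=cv2.cvtColor(im,cv2.COLOR_BGR2GRAY);m=((L<105)&(roi>0)).astype(np.uint8)
m=cv2.morphologyEx(m,cv2.MORPH_OPEN,np.ones((5,5)));c=max(cv2.findContours(m,0,1)[0],key=cv2.contourArea)
q=cv2.approxPolyDP(cv2.convexHull(c),6,True).reshape(-1,2);print("quad",q.tolist())
for z in (76,80,84):
  P=onplane([[300,45],[342,48],[326,244],[288,241]],z,ci);print(z,P.mean(0).round(1),[np.linalg.norm(P[i]-P[(i+1)%4]).round(1) for i in range(4)],np.degrees(np.arctan2(*(P[0]-P[3])[[1,0]])).round(1),np.degrees(np.arctan2(*(P[1]-P[2])[[1,0]])).round(1))
print(onplane(q,80,ci).round(1).tolist())
im,ci=pickle.load(open("pics/w0.pkl","rb"))
B=onplane([[102,271],[317,305],[372,28],[108,2]],12,ci);print("base",B.round(1).tolist(),np.linalg.norm(B[0]-B[1]),np.linalg.norm(B[1]-B[2]))
print("yawx",np.arctan2(*(B[1]-B[0])[[1,0]]),"yawy",np.arctan2(*(B[2]-B[1])[[1,0]])-np.pi/2)
print("jig o",((B[0]+B[2])/2).round(1),"bolt",onplane([[197,161]],44,ci).round(1))
R=onplane([[276,266],[307,75]],40,ci);print("rubber top face",R.round(1).tolist())
for z in (32,):print("cam",onplane([[189,176]],z,ci).round(1))
print("handle",onplane([[152,-3],[140,-20]],68,ci).round(1).tolist())
E
```

```text
quad [[300, 45], [342, 49], [324, 243], [287, 240]]
76 [ 538.8 -280.5   76. ] [np.float64(32.5), np.float64(159.6), np.float64(34.0), np.float64(159.0)] 85.7 86.2
80 [ 538.8 -280.1   80. ] [np.float64(32.1), np.float64(157.8), np.float64(33.6), np.float64(157.2)] 85.7 86.2
84 [ 538.8 -279.7   84. ] [np.float64(31.7), np.float64(156.0), np.float64(33.2), np.float64(155.4)] 85.7 86.2
[[528.3, -200.6, 80.0], [560.4, -203.2, 80.0], [548.2, -359.1, 80.0], [515.6, -356.4, 80.0]]
base [[471.6, -65.4, 12.0], [675.9, -101.0, 12.0], [719.1, 141.8, 12.0], [512.7, 159.9, 12.0]] 207.39989990951298 246.69588231991935
yawx -0.17278603616483085 yawy -0.17588233690891109
jig o [595.4  38.2  12. ] bolt [[580.2  41.5  44. ]]
rubber top face [[639.9, -49.4, 40.0], [667.9, 105.1, 40.0]]
cam [[569.   27.7  32. ]]
handle [[567.1, 150.3, 68.0], [560.5, 160.0, 68.0]]
```

```bash
python3 -m creep '[{"rx":0,"ry":0,"rz":-0.07,"fingers":65,"dx":-1,"dy":25,"dz":-20},{"rx":0,"ry":0,"rz":-0.07,"fingers":65,"dx":-1,"dy":50,"dz":-60},{"rx":0,"ry":0,"rz":-0.07,"fingers":65,"dx":-1,"dy":50,"dz":-100},{"rx":0,"ry":0,"rz":-0.07,"fingers":65,"dx":-1,"dy":50,"dz":-140},{"rx":0,"ry":0,"rz":-0.07,"fingers":65,"dx":-1,"dy":50,"dz":-170},{"rx":0,"ry":0,"rz":-0.07,"fingers":65,"dx":-1,"dy":50,"dz":-178},{"rx":0,"ry":0,"rz":-0.07,"fingers":65,"dx":-1,"dy":50,"dz":-178},{"rx":0,"ry":0,"rz":-0.07,"fingers":65,"dx":-1,"dy":50,"dz":-178},{"rx":0,"ry":0,"rz":-0.07,"fingers":65,"dx":-1,"dy":50,"dz":-178}]' 40
python3 - <<'E'
from h import *
im,ci=snap("w3");o=get_obs();print(o["position"],o["tcp_rot"],o["opening"])
# overlay expected rail top outline
a=np.radians(-4.);R=np.array([[np.cos(a),-np.sin(a)],[np.sin(a),np.cos(a)]])
c=np.array([[-17,-80],[17,-80],[17,80],[-17,80]])@R.T+[538.8,-280.1]
p=proj(np.c_[c,[80]*4],ci);cv2.polylines(im,[p.astype(int)],True,(255,255,0),1);cv2.imwrite("pics/w3o.png",im)
E
```

```text
time: 3.2
position: [540.4, -280.5, 122.4]
tcp_rot: [0.731, 0.682, 0.001, 0.002]
wrist_force: [0.4, -0.2, -0.4]
opening: 0.749
gripper_force: 0.0
[ 540.16600393 -280.44700479  122.28375562] [0.73141261 0.68193275 0.00077155 0.00165207] 0.7457481616088695
```

View pics/w3o.png

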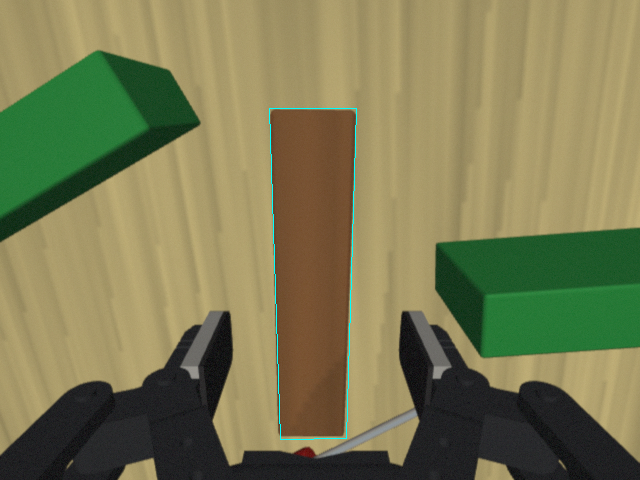

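The outline at z = 80 fits the brown rail: its top runs from (270,109) to (346,437). The fingers straddle it, and the green blocks stay clear on both sides.

```bash
python3 -m creep '[{"rx":0,"ry":0,"rz":0,"fingers":65,"dx":-1,"dy":0,"dz":-20},{"rx":0,"ry":0,"rz":0,"fingers":65,"dx":-1,"dy":0,"dz":-40},{"rx":0,"ry":0,"rz":0,"fingers":65,"dx":-1,"dy":0,"dz":-55},{"rx":0,"ry":0,"rz":0,"fingers":65,"dx":-1,"dy":0,"dz":-59},{"rx":0,"ry":0,"rz":0,"fingers":65,"dx":-1,"dy":0,"dz":-59},{"rx":0,"ry":0,"rz":0,"fingers":65,"dx":-1,"dy":0,"dz":-59},{"rx":0,"ry":0,"rz":0,"fingers":255,"dx":-1,"dy":0,"dz":-59},{"rx":0,"ry":0,"rz":0,"fingers":255,"dx":-1,"dy":0,"dz":-59},{"rx":0,"ry":0,"rz":0,"fingers":255,"dx":-1,"dy":0,"dz":-59},{"rx":0,"ry":0,"rz":0,"fingers":255,"dx":-1,"dy":0,"dz":-59},{"rx":0,"ry":0,"rz":0,"fingers":255,"dx":-1,"dy":0,"dz":-59},{"rx":0,"ry":0,"rz":0,"fingers":255,"dx":-1,"dy":0,"dz":-59},{"rx":0,"ry":0,"rz":0,"fingers":255,"dx":-1,"dy":0,"dz":-59},{"rx":0,"ry":0,"rz":0,"fingers":255,"dx":-1,"dy":0,"dz":-59}]' 40
```

```text
time: 4.65
position: [538.7, -280.2, 62.2]
tcp_rot: [0.731, 0.682, 0.0, 0.001]
wrist_force: [-0.2, 0.5, 5.7]
opening: 0.395
gripper_force: 41.0
```

```bash
python3 -m creep '[{"rx":0,"ry":0,"rz":0,"fingers":255,"dx":0,"dy":0,"dz":15},{"rx":0,"ry":0,"rz":0,"fingers":255,"dx":0,"dy":0,"dz":45},{"rx":0,"ry":0,"rz":0,"fingers":255,"dx":0,"dy":0,"dz":80},{"rx":0,"ry":0,"rz":0,"fingers":255,"dx":5,"dy":10,"dz":110},{"rx":0,"ry":0,"rz":-0.02,"fingers":255,"dx":15,"dy":45,"dz":120},{"rx":0,"ry":0,"rz":-0.04,"fingers":255,"dx":27,"dy":85,"dz":120},{"rx":0,"ry":0,"rz":-0.06,"fingers":255,"dx":38,"dy":125,"dz":120},{"rx":0,"ry":0,"rz":-0.08,"fingers":255,"dx":49,"dy":165,"dz":120},{"rx":0,"ry":0,"rz":-0.104,"fingers":255,"dx":60,"dy":205,"dz":120},{"rx":0,"ry":0,"rz":-0.104,"fingers":255,"dx":70,"dy":245,"dz":120},{"rx":0,"ry":0,"rz":-0.104,"fingers":255,"dx":78,"dy":280,"dz":110},{"rx":0,"ry":0,"rz":-0.104,"fingers":255,"dx":83,"dy":305,"dz":95},{"rx":0,"ry":0,"rz":-0.104,"fingers":255,"dx":83,"dy":314,"dz":75},{"rx":0,"ry":0,"rz":-0.104,"fingers":255,"dx":83,"dy":314,"dz":60},{"rx":0,"ry":0,"rz":-0.104,"fingers":255,"dx":83,"dy":314,"dz":60},{"rx":0,"ry":0,"rz":-0.104,"fingers":255,"dx":83,"dy":314,"dz":60},{"rx":0,"ry":0,"rz":-0.104,"fingers":255,"dx":83,"dy":314,"dz":60}]'
python3 - <<'E'
from h import *
im,ci=snap("w4");o=get_obs();print(o["position"],o["tcp_rot"],o["opening"],o["gripper_force"],o["wrist_force"])
for n in ("jig","lever_pivot","lever_handle","rail_seat","rail_center"):print(n,[(np.round(d["xyz"],1).tolist(),round(d["p"],2)) for d in pinpoint(n,"wrist")])
def J(x,y,z,o=(609.7,36.3),a=-0.174):
  c,s=np.cos(a),np.sin(a);return [o[0]+c*x-s*y,o[1]+s*x+c*y,z]
def pl(P,col):cv2.polylines(im,[proj(P,ci).astype(int)],True,col,1)
pl([J(12-17,-80,152-12),J(12+17,-80,140),J(29,80,140),J(-5,80,140)],(255,255,0))
pl([J(-5,-80,12),J(29,-80,12),J(29,80,12),J(-5,80,12)],(0,255,0))
pl([J(-30+28*np.cos(t)+20*np.cos(-2.2),20*np.sin(-2.2)+28*np.sin(t),32) for t in np.arange(0,6.28,.2)],(0,0,255))
pl([J(-58.5+11*np.cos(t),106+11*np.sin(t),92) for t in np.arange(0,6.28,.3)],(0,0,255))
pl([J(44,-90,42),J(44,90,42)],(255,0,255))
cv2.imwrite("pics/w4o.png",im)
E
```

```text
time: 6.35
position: [621.7, 32.5, 122.4]
tcp_rot: [0.767, 0.642, 0.001, 0.001]
wrist_force: [-0.2, -0.4, -1.5]
opening: 0.395
gripper_force: 40.2
[621.74975688  32.7919526  122.54207269] [7.66483133e-01 6.42263564e-01 7.40343316e-04 7.57620429e-04] 0.39078476821976404 40.20923852920532 [ 0.92718815  0.08117822 -1.42068394]
jig []
lever_pivot [([578.6, 37.3, 39.3], 0.98)]
lever_handle [([565.9, 150.6, 65.7], 0.58)]
rail_seat []
rail_center []
```

View pics/w4o.png

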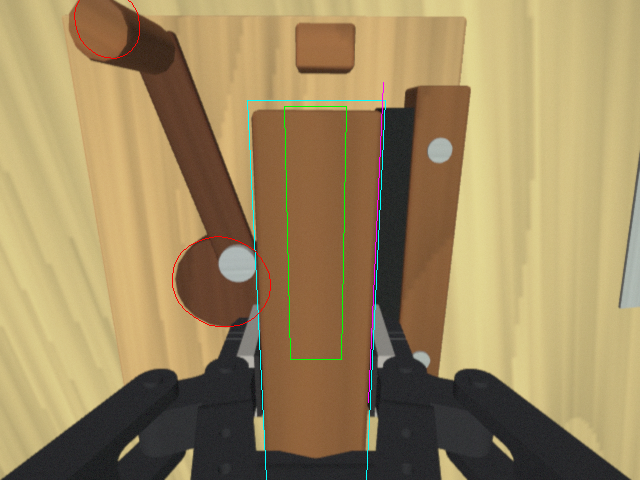

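The rail hangs between the cam disc (220,280) and the rubber strip (395,200). It sits slightly below the predicted outline, so it may have slipped a few mm in the grip. I'll lower it by feel.

```bash
python3 -m creep '[{"rx":0,"ry":0,"rz":0,"fingers":255,"dx":0,"dy":0,"dz":-15},{"rx":0,"ry":0,"rz":0,"fingers":255,"dx":0,"dy":0,"dz":-28},{"rx":0,"ry":0,"rz":0,"fingers":255,"dx":0,"dy":0,"dz":-34},{"rx":0,"ry":0,"rz":0,"fingers":255,"dx":0,"dy":0,"dz":-36},{"rx":0,"ry":0,"rz":0,"fingers":255,"dx":0,"dy":0,"dz":-36},{"rx":0,"ry":0,"rz":0,"fingers":255,"dx":0,"dy":0,"dz":-36}]'
python3 -m creep '[{"rx":0,"ry":0,"rz":0,"fingers":255,"dx":0,"dy":0,"dz":-2},{"rx":0,"ry":0,"rz":0,"fingers":255,"dx":0,"dy":0,"dz":-4},{"rx":0,"ry":0,"rz":0,"fingers":255,"dx":0,"dy":0,"dz":-4},{"rx":0,"ry":0,"rz":0,"fingers":255,"dx":0,"dy":0,"dz":-4}]'
python3 -m creep '[{"rx":0,"ry":0,"rz":0,"fingers":255,"dx":0,"dy":0,"dz":-2},{"rx":0,"ry":0,"rz":0,"fingers":255,"dx":0,"dy":0,"dz":-4},{"rx":0,"ry":0,"rz":0,"fingers":255,"dx":0,"dy":0,"dz":-4},{"rx":0,"ry":0,"rz":0,"fingers":255,"dx":0,"dy":0,"dz":-4}]'
```

```text
time: 7.25
position: [621.4, 34.1, 85.5]
tcp_rot: [0.766, 0.643, 0.0, 0.0]
wrist_force: [0.6, -0.6, -1.9]
opening: 0.398
gripper_force: 40.3
time: 7.65
position: [621.0, 34.0, 81.4]
tcp_rot: [0.766, 0.643, 0.0, 0.0]
wrist_force: [0.1, -0.2, -2.3]
opening: 0.395
gripper_force: 40.3
time: 8.05
position: [620.9, 34.1, 77.2]
tcp_rot: [0.766, 0.643, -0.0, -0.0]
wrist_force: [0.3, 0.6, -2.6]
opening: 0.394
gripper_force: 40.3
```

```bash
python3 -m creep '[{"rx":0,"ry":0,"rz":0,"fingers":255,"dx":0,"dy":0,"dz":-1},{"rx":0,"ry":0,"rz":0,"fingers":255,"dx":0,"dy":0,"dz":-2},{"rx":0,"ry":0,"rz":0,"fingers":255,"dx":0,"dy":0,"dz":-2},{"rx":0,"ry":0,"rz":0,"fingers":255,"dx":0,"dy":0,"dz":-2}]'
python3 -m creep '[{"rx":0,"ry":0,"rz":0,"fingers":255,"dx":0,"dy":0,"dz":-0.5},{"rx":0,"ry":0,"rz":0,"fingers":255,"dx":0,"dy":0,"dz":-1},{"rx":0,"ry":0,"rz":0,"fingers":255,"dx":0,"dy":0,"dz":-1.5},{"rx":0,"ry":0,"rz":0,"fingers":255,"dx":0,"dy":0,"dz":-1.5}]'
```

```text
time: 8.45
position: [621.0, 34.0, 75.3]
tcp_rot: [0.766, 0.643, 0.0, 0.0]
wrist_force: [-0.7, -0.4, -3.3]
opening: 0.394
gripper_force: 40.3
time: 8.85
position: [621.1, 34.0, 74.2]
tcp_rot: [0.766, 0.643, 0.0, 0.0]
wrist_force: [-0.2, 0.4, 1.7]
opening: 0.388
gripper_force: 40.6
```

The rail touched the base at the expected height, so it had not slipped. Now I'll release it and retreat.

```bash
python3 -m creep '[{"rx":0,"ry":0,"rz":0,"fingers":70,"dx":0,"dy":0,"dz":0},{"rx":0,"ry":0,"rz":0,"fingers":70,"dx":0,"dy":0,"dz":0},{"rx":0,"ry":0,"rz":0,"fingers":70,"dx":0,"dy":0,"dz":0},{"rx":0,"ry":0,"rz":0,"fingers":70,"dx":0,"dy":0,"dz":0},{"rx":0,"ry":0,"rz":0,"fingers":70,"dx":0,"dy":0,"dz":0},{"rx":0,"ry":0,"rz":0,"fingers":70,"dx":0,"dy":0,"dz":10},{"rx":0,"ry":0,"rz":0,"fingers":70,"dx":0,"dy":0,"dz":30},{"rx":0,"ry":0,"rz":0,"fingers":70,"dx":0,"dy":0,"dz":60},{"rx":0,"ry":0,"rz":0,"fingers":70,"dx":0,"dy":0,"dz":100},{"rx":0,"ry":0,"rz":0,"fingers":70,"dx":0,"dy":0,"dz":140},{"rx":0,"ry":0,"rz":0,"fingers":70,"dx":0,"dy":0,"dz":150},{"rx":0,"ry":0,"rz":0,"fingers":70,"dx":0,"dy":0,"dz":150},{"rx":0,"ry":0,"rz":0,"fingers":70,"dx":0,"dy":0,"dz":150}]'
python3 - <<'E'
from h import *
im,ci=snap("w5");o=get_obs();print(o["position"],o["opening"],o["gripper_force"],o["wrist_force"])
for n in ("lever_pivot","lever_handle","rail_center"):
  print(n,[(np.round(d["xyz"],1).tolist(),round(d["p"],2)) for d in pinpoint(n,"wrist")])
camera("scene");camera("side")
for c in ("scene","side"):
  for n in ("lever_pivot","lever_handle","rail_center"):
    print(n,c,[(np.round(d["xyz"],1).tolist(),round(d["p"],2)) for d in pinpoint(n,c)])
def J(x,y,z,o=(609.7,36.3),a=-0.174):
  c,s=np.cos(a),np.sin(a);return [o[0]+c*x-s*y,o[1]+s*x+c*y,z]
def pl(P,col):cv2.polylines(im,[proj(P,ci).astype(int)],True,col,1)
pl([J(-5,-80,92),J(29,-80,92),J(29,80,92),J(-5,80,92)],(255,255,0))
pl([J(-30+28*np.cos(t)+20*np.cos(-2.2),20*np.sin(-2.2)+28*np.sin(t),32) for t in np.arange(0,6.28,.2)],(0,0,255))
pl([J(-58.5+11*np.cos(t),106+11*np.sin(t),92) for t in np.arange(0,6.28,.3)],(0,0,255))
pl([J(44,-90,42),J(44,90,42)],(255,0,255))
cv2.imwrite("pics/w5o.png",im)
E
```

```text
time: 10.15
position: [620.3, 34.0, 223.1]
tcp_rot: [0.766, 0.643, -0.001, -0.0]
wrist_force: [0.1, 0.2, -1.1]
opening: 0.727
gripper_force: 0.0
[619.9611569   33.93526541 222.32480361] 0.7251713094853036 0.0 [-0.2757431  -0.32453461 -0.07067643]
lever_pivot [([581.8, 39.2, 40.1], 0.87)]
lever_handle [([562.6, 149.4, 68.5], 0.66)]
rail_center []
lever_pivot scene [([585.4, 43.0, 40.0], 0.68)]
lever_handle scene [([566.4, 149.9, 67.4], 0.74)]
rail_center scene [([693.9, -302.5, 40.0], 0.98), ([403.1, -223.1, 41.3], 0.85), ([621.1, 35.3, 55.1], 0.57)]
lever_pivot side [([580.5, 39.4, 36.6], 0.96)]
lever_handle side [([565.5, 148.6, 66.0], 0.9), ([469.0, 395.3, 2.8], 0.48), ([619.8, 30.2, 15.1], 0.22)]
rail_center side [([693.7, -304.1, 42.1], 0.98), ([619.3, 35.8, 47.4], 0.96), ([399.2, -220.8, 41.6], 0.67)]
```

View pics/w5o.png

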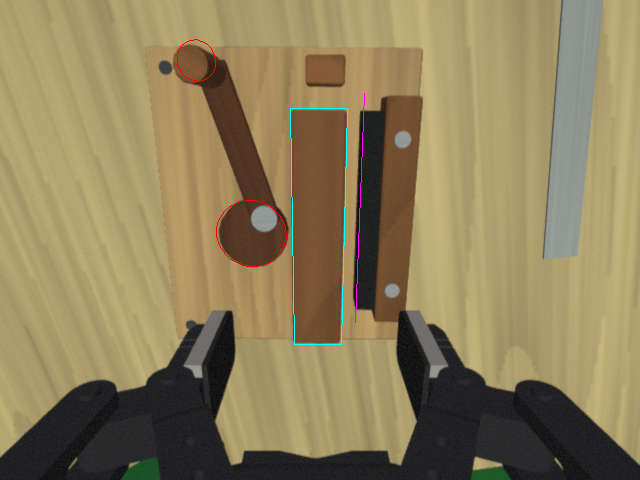

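The rail stands on the base at about jig x = 12 mm, between cam and fence, matching the model outline. The handle top is at about (195,63), or world (570,150). The rubber face is near x = 44, so I expect binding near q = 1.2 to 1.3. I'll straddle the handle with the pads about 40 mm apart.

```bash
python3 -m creep '[{"rx":0,"ry":0,"rz":0.1,"fingers":135,"dx":-20,"dy":40,"dz":0},{"rx":0,"ry":0,"rz":0.2,"fingers":135,"dx":-40,"dy":80,"dz":0},{"rx":0,"ry":0,"rz":0.262,"fingers":135,"dx":-52,"dy":112,"dz":-10},{"rx":0,"ry":0,"rz":0.262,"fingers":135,"dx":-52,"dy":116,"dz":-50},{"rx":0,"ry":0,"rz":0.262,"fingers":135,"dx":-52,"dy":116,"dz":-90},{"rx":0,"ry":0,"rz":0.262,"fingers":135,"dx":-52,"dy":116,"dz":-105},{"rx":0,"ry":0,"rz":0.262,"fingers":135,"dx":-52,"dy":116,"dz":-105},{"rx":0,"ry":0,"rz":0.262,"fingers":135,"dx":-52,"dy":116,"dz":-105}]'
python3 - <<'E'
from h import *
im,ci=snap("w6");o=get_obs();print(o["position"],o["opening"],o["joint_positions"],o["wrist_force"])
print([(np.round(d["xyz"],1).tolist(),round(d["p"],2)) for d in pinpoint("lever_handle","wrist")])
E
```

```text
time: 11.55
position: [570.2, 150.0, 120.0]
tcp_rot: [0.676, 0.737, 0.001, 0.001]
wrist_force: [-0.1, -0.3, 1.2]
opening: 0.468
gripper_force: 0.0
[570.58513865 150.11954458 120.68531216] 0.4746034011484707 [-0.25710134  0.47113797 -0.09436721  1.8611009   0.05942182  0.80850335
 -0.29487288] [ 1.10035377 -0.65691911  0.15023049]
[([565.4, 153.2, 67.7], 0.87)]
```

View pics/w6.png

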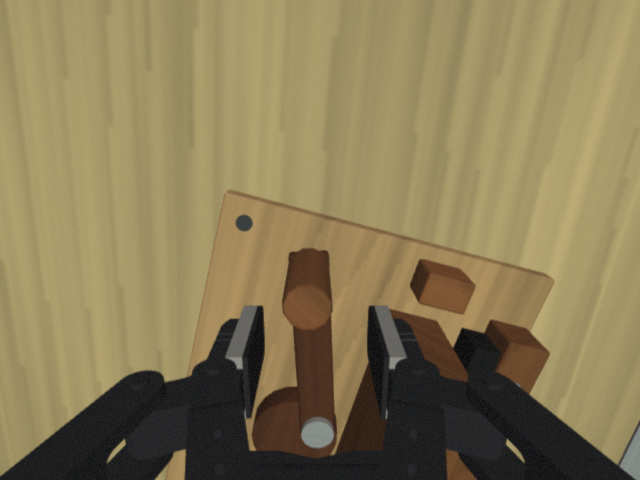

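The handle's round top is at (307,307), between the pads (250 and 385) and slightly left of centre.

```bash
python3 - <<'E'
from h import *
import pickle
im,ci=pickle.load(open("pics/w6.pkl","rb"))
print(onplane([[307,307]],92,ci).round(1),onplane([[318,432]],44,ci).round(1))
P=np.array([580.2,41.5])
for q in np.arange(0,1.5,.1):
  t=1.659+q; h=P+110*np.array([np.cos(t),np.sin(t)])
  print(round(q,1),h.round(1),"push TCP(9 ahead)",(h+9*np.array([-np.sin(t),np.cos(t)])).round(1))
E
```

```text
[[565.7 152.   92. ]] [[580.4  44.4  44. ]]
0.0 [570.5 151.1] push TCP(9 ahead) [561.5 150.3]
0.1 [559.6 149.6] push TCP(9 ahead) [550.8 147.9]
0.2 [548.9 147. ] push TCP(9 ahead) [540.3 144.4]
0.3 [538.6 143.3] push TCP(9 ahead) [530.2 139.9]
0.4 [528.6 138.6] push TCP(9 ahead) [520.7 134.4]
0.5 [519.2 133. ] push TCP(9 ahead) [511.7 128. ]
0.6 [510.3 126.5] push TCP(9 ahead) [503.4 120.7]
0.7 [502.2 119.1] push TCP(9 ahead) [495.9 112.7]
0.8 [494.8 110.9] push TCP(9 ahead) [489.2 103.9]
0.9 [488.3 102. ] push TCP(9 ahead) [483.4  94.5]
1.0 [482.8  92.5] push TCP(9 ahead) [478.6  84.6]
1.1 [478.2  82.6] push TCP(9 ahead) [474.8  74.2]
1.2 [474.6  72.2] push TCP(9 ahead) [472.1  63.5]
1.3 [472.   61.5] push TCP(9 ahead) [470.4  52.6]
1.4 [470.6  50.6] push TCP(9 ahead) [469.8  41.6]
```

```bash
python3 -m creep '[{"rx":0,"ry":0,"rz":0,"fingers":135,"dx":-2,"dy":1,"dz":-15},{"rx":0,"ry":0,"rz":0,"fingers":135,"dx":-2,"dy":1,"dz":-35},{"rx":0,"ry":0,"rz":0,"fingers":135,"dx":-2,"dy":1,"dz":-47},{"rx":0,"ry":0,"rz":0,"fingers":135,"dx":-2,"dy":1,"dz":-47},{"rx":0,"ry":0,"rz":0,"fingers":135,"dx":-2,"dy":1,"dz":-47},{"rx":0,"ry":0,"rz":0,"fingers":135,"dx":-2,"dy":1,"dz":-47}]'
python3 -m creep '[{"rx":0,"ry":0,"rz":0,"fingers":135,"dx":-3,"dy":0,"dz":0},{"rx":0,"ry":0,"rz":0,"fingers":135,"dx":-6,"dy":-1,"dz":0},{"rx":0,"ry":0,"rz":0.05,"fingers":135,"dx":-11,"dy":-2,"dz":0},{"rx":0,"ry":0,"rz":0.1,"fingers":135,"dx":-16,"dy":-3,"dz":0},{"rx":0,"ry":0,"rz":0.15,"fingers":135,"dx":-21.5,"dy":-5,"dz":0},{"rx":0,"ry":0,"rz":0.2,"fingers":135,"dx":-27,"dy":-7,"dz":0},{"rx":0,"ry":0,"rz":0.25,"fingers":135,"dx":-32,"dy":-9,"dz":0},{"rx":0,"ry":0,"rz":0.3,"fingers":135,"dx":-37,"dy":-11,"dz":0},{"rx":0,"ry":0,"rz":0.35,"fingers":135,"dx":-41.5,"dy":-14,"dz":0},{"rx":0,"ry":0,"rz":0.4,"fingers":135,"dx":-46,"dy":-17,"dz":0},{"rx":0,"ry":0,"rz":0.45,"fingers":135,"dx":-51,"dy":-20,"dz":0},{"rx":0,"ry":0,"rz":0.5,"fingers":135,"dx":-55,"dy":-23,"dz":0}]'
```

```text
time: 12.25
position: [567.9, 151.2, 73.0]
tcp_rot: [0.675, 0.737, 0.001, 0.001]
wrist_force: [0.2, 0.6, 0.0]
opening: 0.469
gripper_force: 0.0
time: 13.45
position: [512.7, 128.3, 72.4]
tcp_rot: [0.471, 0.882, 0.001, 0.001]
wrist_force: [1.3, 0.0, -2.1]
opening: 0.473
gripper_force: 1.1
```

```bash
python3 -m creep '[{"rx":0,"ry":0,"rz":0.05,"fingers":135,"dx":-4.5,"dy":-3.5,"dz":0},{"rx":0,"ry":0,"rz":0.1,"fingers":135,"dx":-8.5,"dy":-7.3,"dz":0},{"rx":0,"ry":0,"rz":0.15,"fingers":135,"dx":-12.5,"dy":-11,"dz":0},{"rx":0,"ry":0,"rz":0.2,"fingers":135,"dx":-16,"dy":-15.3,"dz":0},{"rx":0,"ry":0,"rz":0.2,"fingers":135,"dx":-16,"dy":-15.3,"dz":0}]'
python3 -m creep '[{"rx":0,"ry":0,"rz":0.05,"fingers":135,"dx":-3.5,"dy":-4.2,"dz":0},{"rx":0,"ry":0,"rz":0.1,"fingers":135,"dx":-6.8,"dy":-8.7,"dz":0},{"rx":0,"ry":0,"rz":0.15,"fingers":135,"dx":-9.8,"dy":-13.7,"dz":0},{"rx":0,"ry":0,"rz":0.2,"fingers":135,"dx":-12.6,"dy":-18.2,"dz":0},{"rx":0,"ry":0,"rz":0.2,"fingers":135,"dx":-12.6,"dy":-18.2,"dz":0}]'
python3 - <<'E'
from h import *
im,ci=snap("w7");camera("side");o=get_obs();print(o["position"],o["wrist_force"])
print([(np.round(d["xyz"],1).tolist(),round(d["p"],2)) for d in pinpoint("lever_handle","side")+pinpoint("lever_handle","wrist")])
E
```

```text
time: 13.95
position: [496.0, 112.5, 72.3]
tcp_rot: [0.382, 0.924, 0.0, 0.0]
wrist_force: [-0.1, 0.6, 0.3]
opening: 0.472
gripper_force: 0.1
time: 14.45
position: [483.5, 94.4, 72.2]
tcp_rot: [0.288, 0.958, 0.0, 0.0]
wrist_force: [0.2, -0.5, 0.8]
opening: 0.471
gripper_force: 0.2
[483.40969222  94.56069613  71.96747666] [0.06546137 0.97733748 0.5084827 ]
[([488.8, 101.0, 64.9], 0.64), ([484.5, 101.3, 70.1], 0.81)]
```

```bash
python3 -m creep '[{"rx":0,"ry":0,"rz":0.025,"fingers":135,"dx":-1.3,"dy":-2.4,"dz":0},{"rx":0,"ry":0,"rz":0.05,"fingers":135,"dx":-2.5,"dy":-4.9,"dz":0},{"rx":0,"ry":0,"rz":0.075,"fingers":135,"dx":-3.7,"dy":-7.4,"dz":0}]'
python3 -m creep '[{"rx":0,"ry":0,"rz":0.025,"fingers":135,"dx":-1.1,"dy":-2.5,"dz":0},{"rx":0,"ry":0,"rz":0.05,"fingers":135,"dx":-2.2,"dy":-5,"dz":0},{"rx":0,"ry":0,"rz":0.075,"fingers":135,"dx":-3.2,"dy":-7.6,"dz":0}]'
python3 -m creep '[{"rx":0,"ry":0,"rz":0.025,"fingers":135,"dx":-0.9,"dy":-2.6,"dz":0},{"rx":0,"ry":0,"rz":0.05,"fingers":135,"dx":-1.8,"dy":-5.2,"dz":0}]'
```

```text
time: 14.95
position: [479.8, 87.4, 71.9]
tcp_rot: [0.25, 0.968, 0.0, 0.0]
wrist_force: [0.9, 2.8, -0.5]
opening: 0.472
gripper_force: 1.2
time: 15.25
position: [476.5, 79.4, 71.9]
tcp_rot: [0.214, 0.977, 0.0, 0.0]
wrist_force: [0.6, 3.0, 0.3]
opening: 0.472
gripper_force: 1.2
time: 15.45
position: [474.6, 74.1, 71.8]
tcp_rot: [0.189, 0.982, 0.0, -0.0]
wrist_force: [2.2, 1.0, -0.8]
opening: 0.468
gripper_force: 1.1
```

```bash
python3 -m creep '[{"rx":0,"ry":0,"rz":0.02,"fingers":135,"dx":-0.7,"dy":-2.1,"dz":0},{"rx":0,"ry":0,"rz":0.04,"fingers":135,"dx":-1.4,"dy":-4.2,"dz":0}]'
python3 -m creep '[{"rx":0,"ry":0,"rz":0.02,"fingers":135,"dx":-0.6,"dy":-2.1,"dz":0},{"rx":0,"ry":0,"rz":0.04,"fingers":135,"dx":-1.2,"dy":-4.2,"dz":0}]'
python3 -m creep '[{"rx":0,"ry":0,"rz":0.01,"fingers":135,"dx":-0.3,"dy":-1,"dz":0},{"rx":0,"ry":0,"rz":0.02,"fingers":135,"dx":-0.6,"dy":-2.1,"dz":0}]'
```

```text
time: 15.65
position: [473.4, 69.9, 71.9]
tcp_rot: [0.17, 0.985, 0.0, 0.0]
wrist_force: [2.1, 1.7, -1.2]
opening: 0.471
gripper_force: 1.1
time: 15.85
position: [472.4, 65.7, 71.9]
tcp_rot: [0.15, 0.989, 0.0, 0.0]
wrist_force: [2.2, 1.2, 0.0]
opening: 0.469
gripper_force: 1.1
time: 16.05
position: [471.7, 63.8, 71.9]
tcp_rot: [0.141, 0.99, 0.0, 0.0]
wrist_force: [2.3, 2.5, -0.6]
opening: 0.47
gripper_force: 1.1
```

```bash
python3 -m creep '[{"rx":0,"ry":0,"rz":0.01,"fingers":135,"dx":-0.3,"dy":-1,"dz":0},{"rx":0,"ry":0,"rz":0.02,"fingers":135,"dx":-0.5,"dy":-2.1,"dz":0}]'
python3 -m creep '[{"rx":0,"ry":0,"rz":0.01,"fingers":135,"dx":-0.2,"dy":-1,"dz":0},{"rx":0,"ry":0,"rz":0.02,"fingers":135,"dx":-0.5,"dy":-2.1,"dz":0}]'
python3 -m creep '[{"rx":0,"ry":0,"rz":0.01,"fingers":135,"dx":-0.2,"dy":-1,"dz":0},{"rx":0,"ry":0,"rz":0.02,"fingers":135,"dx":-0.4,"dy":-2.1,"dz":0}]'
```

```text
time: 16.25
position: [471.2, 61.8, 72.0]
tcp_rot: [0.131, 0.991, 0.0, 0.0]
wrist_force: [3.6, 1.3, 0.5]
opening: 0.475
gripper_force: 1.1
time: 16.45
position: [470.6, 59.7, 71.9]
tcp_rot: [0.121, 0.993, 0.0, 0.0]
wrist_force: [1.9, 2.6, 0.2]
opening: 0.473
gripper_force: 1.1
time: 16.65
position: [470.2, 57.6, 71.9]
tcp_rot: [0.111, 0.994, 0.0, 0.0]
wrist_force: [2.1, 1.8, -0.1]
opening: 0.47
gripper_force: 1.5
```

```bash
python3 -m creep '[{"rx":0,"ry":0,"rz":0.01,"fingers":135,"dx":-0.2,"dy":-1.1,"dz":0},{"rx":0,"ry":0,"rz":0.02,"fingers":135,"dx":-0.3,"dy":-2.2,"dz":0}]'
python3 -m creep '[{"rx":0,"ry":0,"rz":0.01,"fingers":135,"dx":-0.1,"dy":-1.1,"dz":0},{"rx":0,"ry":0,"rz":0.02,"fingers":135,"dx":-0.3,"dy":-2.2,"dz":0}]'
python3 - <<'E'
from h import *
im,ci=snap("w8")
for i in range(3):
  o=get_obs();print(o["position"].round(1),o["wrist_force"].round(1),round(o["gripper_force"],1));camera("side")
print([(np.round(d["xyz"],1).tolist(),round(d["p"],2)) for d in pinpoint("lever_handle","side")+pinpoint("lever_handle","wrist")])
print([(np.round(d["xyz"],1).tolist(),round(d["p"],2)) for d in pinpoint("rail_center","side")])
E
```

```text
time: 16.85
position: [470.0, 55.9, 71.9]
tcp_rot: [0.101, 0.995, 0.001, 0.0]
wrist_force: [3.2, 4.2, -0.2]
opening: 0.469
gripper_force: 2.3
time: 17.05
position: [469.9, 54.1, 71.9]
tcp_rot: [0.091, 0.996, 0.001, 0.001]
wrist_force: [3.7, 6.4, -1.6]
opening: 0.469
gripper_force: 3.1
[469.9  54.   71.9] [ 2.2  4.8 -1. ] 2.7
[469.9  54.   71.9] [ 2.9  4.8 -1.7] 2.6
[469.9  54.1  71.9] [ 3.7  4.7 -0.4] 2.6
[([475.1, 61.1, 66.8], 0.83), ([470.5, 63.0, 68.6], 0.62)]
[([635.1, 42.6, 45.5], 0.82), ([401.2, -218.5, 44.0], 0.58)]
```

View pics/w8.png

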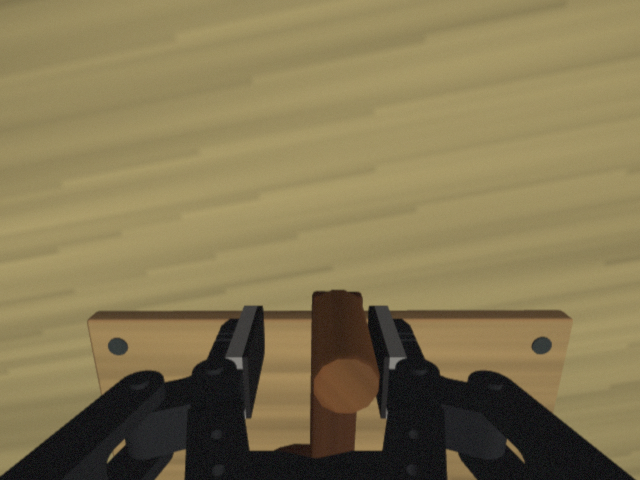

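Binding has begun: the arc force rose from 2.5 to 4.2 and then 6.4 N. The handle (345,385) rests on the trailing pad. I'll continue in small steps.

```bash
python3 -m creep '[{"rx":0,"ry":0,"rz":0.01,"fingers":135,"dx":-0.1,"dy":-1.1,"dz":0},{"rx":0,"ry":0,"rz":0.02,"fingers":135,"dx":-0.2,"dy":-2.2,"dz":0}]'
python3 -m creep '[{"rx":0,"ry":0,"rz":0.01,"fingers":135,"dx":-0.1,"dy":-1.1,"dz":0}]'
python3 -m creep '[{"rx":0,"ry":0,"rz":0.01,"fingers":135,"dx":-0.1,"dy":-1.1,"dz":0}]'
```

```text
time: 17.6
position: [469.9, 52.6, 71.9]
tcp_rot: [0.08, 0.997, 0.001, 0.001]
wrist_force: [3.9, 7.7, -3.5]
opening: 0.466
gripper_force: 3.8
time: 17.7
position: [469.9, 51.8, 71.9]
tcp_rot: [0.075, 0.997, 0.002, 0.001]
wrist_force: [3.4, 7.5, -3.7]
opening: 0.471
gripper_force: 4.2
time: 17.8
position: [469.9, 51.0, 71.9]
tcp_rot: [0.07, 0.998, 0.002, 0.001]
wrist_force: [4.7, 9.2, -4.1]
opening: 0.47
gripper_force: 4.5
```

```bash
python3 -m creep '[{"rx":0,"ry":0,"rz":0.01,"fingers":135,"dx":-0.1,"dy":-1.1,"dz":0}]'
python3 -m creep '[{"rx":0,"ry":0,"rz":0.01,"fingers":135,"dx":-0.1,"dy":-1.1,"dz":0}]'
```

```text
time: 17.9
position: [469.9, 50.2, 71.9]
tcp_rot: [0.065, 0.998, 0.002, 0.001]
wrist_force: [4.4, 9.5, -4.9]
opening: 0.47
gripper_force: 4.9
time: 18.0
position: [469.8, 49.5, 71.9]
tcp_rot: [0.06, 0.998, 0.002, 0.001]
wrist_force: [4.6, 10.1, -5.0]
opening: 0.47
gripper_force: 5.2
```

About 11 N along the arc, roughly 25 N on the rail, which is mid snug range. I'll hold briefly, back off the pad inside the gap, then lift away.

```bash
python3 -m creep '[{"rx":0,"ry":0,"rz":0,"fingers":135,"dx":0,"dy":0,"dz":0},{"rx":0,"ry":0,"rz":0,"fingers":135,"dx":0,"dy":0,"dz":0},{"rx":0,"ry":0,"rz":0,"fingers":135,"dx":0,"dy":0,"dz":0}]'
python3 -m creep '[{"rx":0,"ry":0,"rz":0,"fingers":135,"dx":0,"dy":3,"dz":0},{"rx":0,"ry":0,"rz":0,"fingers":135,"dx":0,"dy":7,"dz":0},{"rx":0,"ry":0,"rz":0,"fingers":135,"dx":0,"dy":10,"dz":0},{"rx":0,"ry":0,"rz":0,"fingers":135,"dx":0,"dy":10,"dz":0},{"rx":0,"ry":0,"rz":0,"fingers":135,"dx":0,"dy":10,"dz":0}]'
```

```text
time: 18.3
position: [469.8, 49.3, 71.9]
tcp_rot: [0.06, 0.998, 0.002, 0.001]
wrist_force: [4.4, 9.6, -4.1]
opening: 0.472
gripper_force: 4.8
time: 18.8
position: [468.4, 56.0, 71.6]
tcp_rot: [0.061, 0.998, -0.0, -0.001]
wrist_force: [0.0, -0.1, 0.1]
opening: 0.471
gripper_force: 0.0
```

```bash
python3 -m creep '[{"rx":0,"ry":0,"rz":0,"fingers":135,"dx":0,"dy":0,"dz":10},{"rx":0,"ry":0,"rz":0,"fingers":135,"dx":0,"dy":0,"dz":30},{"rx":0,"ry":0,"rz":0,"fingers":135,"dx":0,"dy":0,"dz":60},{"rx":0,"ry":0,"rz":0,"fingers":135,"dx":0,"dy":0,"dz":100},{"rx":0,"ry":0,"rz":0,"fingers":135,"dx":0,"dy":0,"dz":140},{"rx":0,"ry":0,"rz":0,"fingers":135,"dx":0,"dy":0,"dz":160},{"rx":0,"ry":0,"rz":0,"fingers":135,"dx":0,"dy":0,"dz":160},{"rx":0,"ry":0,"rz":0,"fingers":135,"dx":0,"dy":0,"dz":160},{"rx":0,"ry":0,"rz":0,"fingers":135,"dx":0,"dy":0,"dz":160},{"rx":0,"ry":0,"rz":0,"fingers":135,"dx":0,"dy":0,"dz":160}]'
python3 - <<'E'
from h import *
im,ci=snap("s9","scene");im2,_=snap("d9","side")
v=np.hstack([cv2.resize(im[150:330,260:500],(400,300)),cv2.resize(im2[190:340,200:400],(400,300))]);cv2.imwrite("pics/fin.png",v)
P=np.array([580.2,41.5])
for c in ("scene","side"):
  h=pinpoint("lever_handle",c)
  print([(np.round(d["xyz"],1).tolist(),round(d["p"],2),round(np.arctan2(*(np.array(d["xyz"])[:2]-P)[::-1])-1.659,3)) for d in h],[(np.round(d["xyz"],1).tolist(),round(d["p"],2)) for d in pinpoint("rail_center",c)])
E
```

```text
time: 19.8
position: [468.1, 56.3, 230.6]
tcp_rot: [0.061, 0.998, -0.0, -0.001]
wrist_force: [0.8, 0.1, -1.2]
opening: 0.472
gripper_force: 0.0
[([474.9, 59.9, 68.8], 0.73, np.float64(1.31))] [([640.9, 38.4, 53.5], 0.84), ([402.7, -221.9, 41.8], 0.69), ([696.7, -301.3, 41.0], 0.57)]
[([472.3, 58.7, 68.7], 0.55, np.float64(1.325))] [([403.2, -220.6, 43.2], 0.85), ([637.2, 40.9, 50.7], 0.62)]
```

View pics/fin.png

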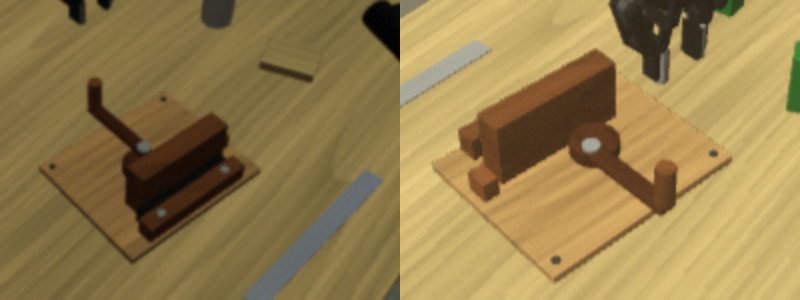

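The rail stands upright against the rubber face, with the cam pressed on it, the lever at about q = 1.32, and the gripper well clear.

```bash
python3 -c "
from plant import job_done;print(job_done())"
```

```text
the job is handed in; nothing more can be done
None
```

The job is handed in: the rail stands upright in the jig against the rubber, clamped with about 11 N at the handle (an estimated 20–25 N on the rail); the gripper is clear and the other items were left alone. The hand-in returned no verdict.

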